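Release the cam lock, run the bottle home under the capper, lock again

ROBOT

A 7-joint arm with a two-finger parallel gripper is mounted at the origin on the work surface. World frame = base frame: x ahead of the robot, y to its left, z up, the work surface at z = 0. Lengths are in mm, angles in rad, forces in N, time in s.
With the tool pointing down it reaches from about 350 to 900 mm from the base axis. Payload 7.2 kg.
Tool frame: the origin (TCP) lies on the mounting face of the last link; the fingertips stand 182 mm ahead of it and the grasp point (between the pads) lies 163 mm ahead of it; z points along the fingers, y is the direction in which the jaws open and shut (so a half turn about z gives the same grasp; the last joint's range is limited). The gripper opens to 88 mm and grips with 3 to 60 N. Pads are 20 mm wide; open, the fingers measure 115 mm over their backs; the gripper's body (75 mm by 178 mm) begins 61 mm behind the grasp point.
Start: joints at [-1.232, 0.411, -0.013, 1.596, 0.006, 1.134, -0.082], TCP at [247.303, 573.989, 404.653] pointing down, gripper open.
Joint ranges: [-2.95, 2.95], [-0.29, 1.99], [-1.47, 1.44], [0.14, 2.54], [-1.03, 4.17], [0.13, 1.85], [-2.86, 2.86]. Speed limits (rad/s): [2.39, 2.39, 3.01, 3.01, 3.14, 3.14, 3.14].

INTERFACE

Orientations are given as [roll, pitch, yaw] about the fixed x, y, z axes, in that order (R = Rz(yaw) Ry(pitch) Rx(roll)).
In Python, from bench import arm, cams gives the robot as it stands.
- The arm moves only by the tool apply_moves, never from a script. Its argument "deltas" is one flat list of numbers, 6 for each row, row after row: the shift along the tool's x, y, z in mm, then the turn, a rotation vector about the tool's x, y, z in degrees. A call has 1 to 12 rows; each row is the pose to reach, as a shift and turn from the pose commanded when the call began, along the tool's axes at that moment; what a row does not reach only later rows make up. A row lasts 1/8 s, in which the tool goes at most 62.5 mm and 10.7 degrees, less where a joint would pass 70% of its speed; a pose out of reach is approached as far as the arm can. A call with a gripper value outside its range is refused whole. "fingers" is the opening, from -1 (shut) to 1 (fully open), set as the call begins (left out, the last holds). The fingers move at their own pace and stop on an object; the grip force is fixed at half the most. Time passes only in rows, so rows that repeat a pose let the fingers close. It gives the time, the measured TCP pose, the force and the opening at its end, in the units of the state.
- arm.get_obs(): the state, without advancing time (a new reading comes with each control period).
- cams.snapshot(name): name is "side" or "top" or "wrist"; returns a dict with "color" (480x640x3 uint8, blue, green, red), "z_map" (480x640 float32, mm along the optical axis (not along the pixel's ray), 0 where there is no reading), "fx", "fy", "cx", "cy" (pixels), "origin" and "attitude" of the camera in the world. Camera axes: x right, y up, looking along -z (the intrinsics and any distortion apply to the point x, -y, -z); pixel columns grow to the right and rows downward; lengths in mm; the calibration is good to about 2 mm. A picture is of the moment at which its call begins.
- arm.job_done(): hands the job in, once; it reports no verdict.
The state is a dict: "time_s": time; "joint_pos": joint angles; "dq": joint speeds; "effort": joint torques, N m; "ee_pos": TCP position; "tcp_rot": TCP orientation; "wrist_force": force on the tool from outside, world axes, zero at the start; "ft_torque": the same for the moment, N m; "width": finger opening in mm.
Only numpy, scipy, OpenCV 4.12 (cv2) and the standard library are available. Lean on these libraries where they do the work, as an engineer would, in place of code of your own. Each camera call takes 0.05 s, during which the arm holds its last target.

TASK

The bottle on the bench capper's carriage is ready for its cap to be tightened. Push the red-knobbed cam lever clockwise (seen from above) to its far stop so that the cam is at its low point and the carriage is free, push the carriage (the slide with the black hand plate) fully home under the capping head, and then push the cam lever back to its first stop so that the cam locks the carriage there. Never force the carriage against the cam, do not touch, lift or tip the bottle, and leave everything else on the bench where it stands.

Things in the scene. Friction and masses are not known exactly. Their poses are not given: they have to be found in the camera images.
- capper: Bench capping machine, fixed. Grey base 360 x 140 mm, top 22 mm above the table. Origin on the table under the base's middle; x = the way the carriage is pushed home (roughly away from the robot), y = its left, where the cam sits, z up. Head and motor cover x 0 to 80 mm, y -40 to 40 mm, from 155 to 330 mm above the table; behind them a column 372 mm tall at x = 140 mm.
- carriage (a joint): Carriage travel along the capper's x, m: 0 = loading position (start), 0.085 = fully home on the rear stop. Aluminium plate 64 mm wide in rails (tops 37 mm above the table); hand plate at its near end, bottle nest at its far end, follower roller on its left. Runs at about 4 N, stays where left. Unless the cam is low, its rim blocks the roller after 3 mm and the carriage must not be forced.
- push_plate (a point): Middle of the near face of the carriage's black upright hand plate, the face to push on; 60 mm above the table, looks along the capper's -x. The plate is 60 mm wide, 8 mm thick, from 29 to 85 mm above the table. The point moves with the carriage.
- nest (a point): Centre of the white bottle nest on the carriage, on its floor, 35 mm above the table. The nest is a ring 74 mm across outside, 61 mm inside, 18 mm high. It lies 140 mm beyond the near face of the hand plate.
- cam (a joint): Cam angle, rad, growing clockwise seen from above: 0 = high point (locked), 2.2 = low point (free), a stop at each; starts at 0 to 0.5. Brass plate of 45 mm radius with a flat, 42 to 54 mm above the table; low = flat towards the carriage. Lever direction from the pivot, counter-clockwise from the capper's x: 170 deg at 0, 44 deg at 2.2. Takes about 1.5 N at the knob, stays where left.
- cam_pivot (a point): The cam's vertical pivot axis, given at knob height, 92 mm above the table: 65 mm back (-x) and 94 mm left (+y) of the capper's origin.
- cam_knob (a point): Middle of the red knob on the lever: an upright cylinder 21 mm in diameter, from 72 to 114 mm above the table, its axis 85 mm from the pivot axis. It stands on a flat steel lever bar 16 mm wide, 65 to 72 mm above the table; two steel stop pins (8 mm thick, 70 mm high) stand 60 mm from the pivot. The point turns with the cam.
- bottle_center (a point): Centre (half-way up) of the screw-cap bottle standing loose in the carriage's nest: amber glass with a blue cap, 56 mm in diameter, 105 mm tall, its top 140 mm above the table; z along its axis. It must ride along untouched.
- amber_bottle: Bystander: amber bottle with a blue cap, 56 mm in diameter, 105 mm tall, standing on the table to the left of the capper's head. Origin under its centre.
- vial: Bystander: small amber vial with a black cap, 28 mm in diameter, 55 mm tall, on the table to the right of the capper. Origin under its centre.
- loose_cap: Bystander: loose blue screw cap, 53 mm in diameter, 26 mm high, lying on the table before the capper's right corner. Origin under its centre.
- tall_bottle: Bystander: clear glass bottle with a blue cap, 70 mm in diameter, 143 mm tall, on the right of the table. Origin under its centre.
- dark_bottle: Bystander: very dark bottle with a blue cap, 70 mm in diameter, 143 mm tall, on the right of the table. Origin under its centre.
- spatula: Bystander: spatula 200 mm long lying on the table on the left. Origin under its middle.
- jar: Bystander: brown jar with a black lid, 82 mm in diameter, 98 mm tall, standing on the kitchen scale (40 mm high) on the left. Origin under its centre.
There are look-alikes about, which are no part of the job. What is shaped like the part that bears bottle_center but green is not meant.

How it is judged:
By the outcome, as a careful person would: the job done as asked, in the order asked, and still so for the second after the job is handed in, with the robot touching nothing.
It also fails if it takes over 72 s, if anything falls off the work surface, if the arm or the gripper's body presses on something with over 40 N, if the wrist force passes 120 N, or if a joint passes its speed limit or range.

## Working session

There is one attempt and no reset: what is moved stays moved. The work goes in short steps, Python scripts to look and compute and a tool call to move; the robot and the scene stay as the last step left them, time stands still between calls to the robot, and variables do not carry over. Pictures are saved under pics/ and viewed, and the job is handed in when it is done.

Besides the shell and the picture viewer there is one more tool, called after ">>>" in YAML: its name, and indented under it one key for each argument. apply_moves: Moves the arm, as the interface text tells. Its arguments: {"type":"object","properties":{"deltas":{"type":"array","items":{"type":"number"}},"fingers":{"type":"number"}},"required":["deltas"]}

```bash
ls; mkdir -p pics; cat > h.py <<'E'
import numpy as np, cv2
from bench import arm, cams
def snap(n,tag):
    s=cams.snapshot(n); cv2.imwrite(f'pics/{tag}.png',s['color']); np.savez(f'pics/{tag}.npz',**{k:np.array(v) for k,v in s.items()}); return s
E
python3 - <<'E'
from h import *
for n in ('top','side','wrist'):
    s=snap(n,n+'0'); print(n,s['fx'],s['fy'],s['cx'],s['cy'],s['origin'],s['attitude'],[k for k in s])
print(arm.get_obs())
E
```

```text
pics
top 549.2663079349035 549.2663079349035 312.35096173586555 240.32369995646593 [ 191.42408921   51.68147563 1621.07399579] [ 0.19129935 -0.00491985 -1.56389693] ['color', 'z_map', 'fx', 'fy', 'cx', 'cy', 'origin', 'attitude']
side 470.595026334209 470.595026334209 314.7526616016463 244.89727380908394 [ 328.23090148 -918.72843365  849.06100066] [ 0.90726777  0.01586762 -0.19493548] ['color', 'z_map', 'fx', 'fy', 'cx', 'cy', 'origin', 'attitude']
wrist 421.0322366852957 421.0322366852957 318.64700515228475 243.98084096413427 [186.17856473 599.70208764 383.48498333] [-0.24652437  0.00194341  1.16412514] ['color', 'z_map', 'fx', 'fy', 'cx', 'cy', 'origin', 'attitude']
{'time_s': 0.15, 'joint_pos': array([-1.23221193,  0.4117158 , -0.01271352,  1.59683587,  0.00560867,
        1.13427283, -0.08222632]), 'dq': array([ 4.20188309e-04, -2.84402660e-03,  9.22130930e-04, -3.56617844e-03,
        4.86936168e-05,  1.65687095e-03, -1.09738993e-04]), 'effort': array([ 1.82852615e-03, -5.88332248e+01,  6.42591007e-01, -2.91291296e+01,
       -5.37091820e-02,  1.58886833e-02,  1.03088739e-04]), 'ee_pos': array([247.24057048, 573.84723251, 404.00885532]), 'tcp_rot': array([-3.14039991e+00,  9.05401979e-05,  2.73481061e+00]), 'wrist_force': array([-0.36220867, -0.00787389, -0.38763142]), 'ft_torque': array([0.0030676 , 0.02305861, 0.03006328]), 'width': 87.81959415260997}
```

View pics/top0.png

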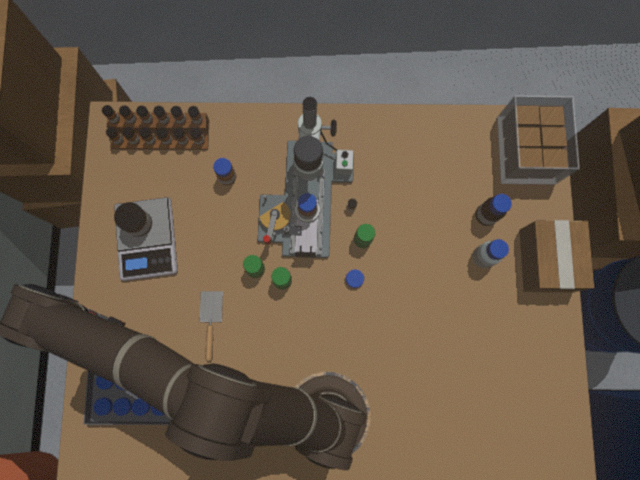

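View pics/side0.png

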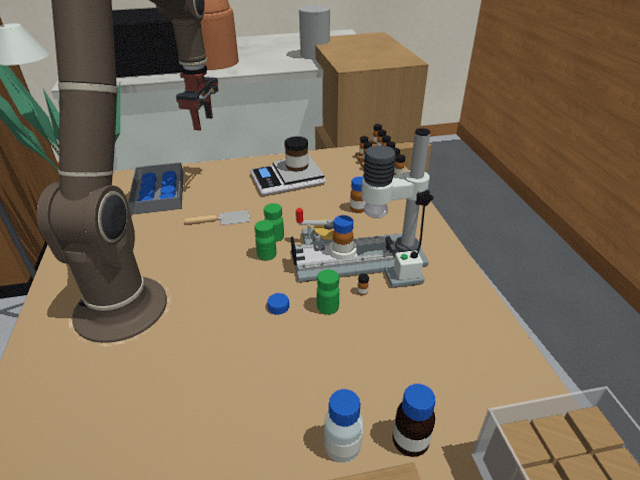

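View pics/wrist0.png

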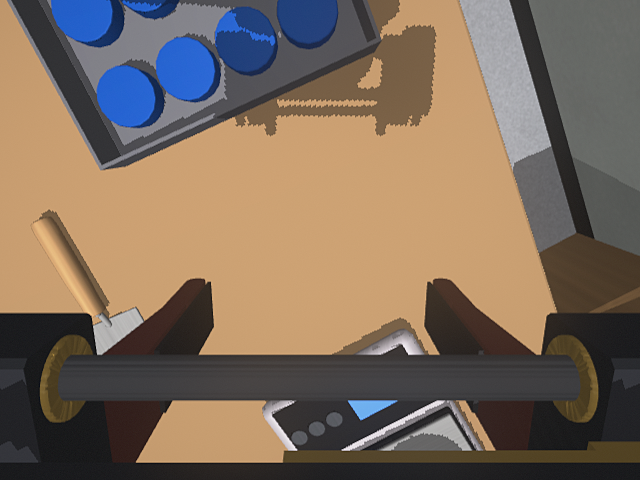

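Top view: the capper is at about px (308,195). The red knob is at (267,239), the hand plate at (304,252) and the blue-capped bottle in its nest at (307,205). Three green look-alike bottles stand at (253,266), (281,278) and (365,236). The amber bystander is at (224,168). Next I measure and enlarge.

```bash
cat >> h.py <<'E'
from scipy.spatial.transform import Rotation as Rn
def load(tag): 
    return dict(np.load(f'pics/{tag}.npz'))
def Rc(s): return Rn.from_euler('xyz',s['attitude']).as_matrix()
def ray(s,u,v):
    d=np.stack([(np.asarray(u)-s['cx'])/s['fx'],-(np.asarray(v)-s['cy'])/s['fy'],-np.ones(np.shape(u))],-1)
    return d@Rc(s).T
def onplane(s,u,v,z):
    d=ray(s,u,v); return s['origin']+d*((z-s['origin'][2])/d[...,2])[...,None]
def cloud(s):
    v,u=np.mgrid[:480,:640]; P=s['origin']+ray(s,u,v)*s['z_map'][...,None]; P[s['z_map']<=0]=np.nan; return P
def proj(s,P):
    c=(np.asarray(P)-s['origin'])@Rc(s); return np.stack([s['cx']+s['fx']*c[...,0]/-c[...,2], s['cy']-s['fy']*c[...,1]/-c[...,2]],-1)
def crop(s,u0,u1,v0,v1,k,name): cv2.imwrite(f'pics/{name}.png',cv2.resize(s['color'][v0:v1,u0:u1],None,fx=k,fy=k,interpolation=cv2.INTER_CUBIC))
E
python3 - <<'E'
from h import *
t=load('top0'); crop(t,230,390,140,295,5,'top0c')
s=load('side0'); crop(s,240,450,110,320,3.5 if 0 else 3,'side0c')
for nm,s in (('top',t),('side',load('side0'))):
    P=cloud(s); hsv=cv2.cvtColor(s['color'],cv2.COLOR_BGR2HSV)
    print(nm,'table z',np.nanmedian(P[300:320,420:460,2]) )
    for cn,lo,hi in (('red',(0,150,90),(8,255,255)),('green',(50,120,40),(75,255,255)),('blue',(108,150,60),(125,255,255)),('brass',(15,120,120),(24,255,255))):
        m=cv2.inRange(hsv,lo,hi); n,l,st,c=cv2.connectedComponentsWithStats(m)
        for i in range(1,n):
            if st[i,4]>=12:
                q=P[l==i]; print(cn,st[i],c[i].round(1),np.nanmedian(q,0).round(1),'zmax',np.nanmax(q[:,2]).round(1))
E
```

```text
top table z -1.083609970454745
red [264 236   6   6  32] [266.3 238.6] [486.8 175.7 111.7] zmax 123.7
red [  0 458  29  22 202] [ 11.7 470.6] [-235.7 1075.4 -389.2] zmax -375.5
green [358 225  16  15 101] [365.1 231.5] [ 513.2 -102.   105. ] zmax 113.8
green [244 256  18  18 145] [251.9 263.4] [419.1 214.2 104.5] zmax 115.5
green [273 268  17  18 148] [280.1 275.5] [384.1 135.5 104.1] zmax 114.6
blue [214 159  16  15 152] [221.7 165.9] [701.7 309.4 104.8] zmax 115.0
blue [300 195  16  16 129] [308.6 203.7] [581.3  56.4 139.3] zmax 149.3
blue [493 195  18  17 227] [501.7 202.7] [ 588.8 -480.9  141.7] zmax 154.5
blue [491 240  17  18 220] [498.8 248.3] [ 459.5 -464.   142.1] zmax 151.2
blue [347 271  16  15 105] [354.8 277.5] [392.  -79.7  24.8] zmax 33.5
blue [ 97 377  15  12  76] [102.3 382.8] [ 87.3 635.5  27.1] zmax 35.5
blue [ 94 399  16  15 108] [101.6 405.7] [ 25.5 629.8  28.5] zmax 36.5
blue [113 399  16  16  87] [120.4 405.7] [ 25.7 578.4  27. ] zmax 35.0
blue [132 399  10  11  38] [137.  403.3] [ 34.2 532.3  28.6] zmax 35.9
blue [142 403   4  11  14] [142.9 408.4] [ 19.  515.
[... 2853 characters left out ...]
 320] [168.2 184. ] [ 93.8 559.7  28.9] zmax 49.5
blue [138 173  18  28 349] [147.3 186.3] [ 24.7 560.2  29. ] zmax 36.7
blue [352 177  11  14 111] [356.8 183.5] [688.1 293.3 104.3] zmax 232.0
blue [333 216  20  17 263] [342.9 224.1] [582.2  47.1 139.8] zmax 146.2
blue [268 294  21  20 330] [277.8 303.6] [385.5 -92.7  26.3] zmax 32.1
blue [402 384  33  37 864] [418.2 402.7] [ 581.5 -492.3  142.6] zmax 147.5
blue [329 390  31  36 832] [344. 408.] [ 454.5 -478.6  142.8] zmax 147.4
brass [356 192   5   4  13] [358.1 193.7] [690.3 286.6  70.5] zmax 73.7
brass [314 228  20  11 128] [323.5 232.1] [548.3 133.9  54.8] zmax 60.2
brass [339 233  14   6  41] [345.6 235.9] [587.1  38.7 104.5] zmax 110.8
```

View pics/top0c.png

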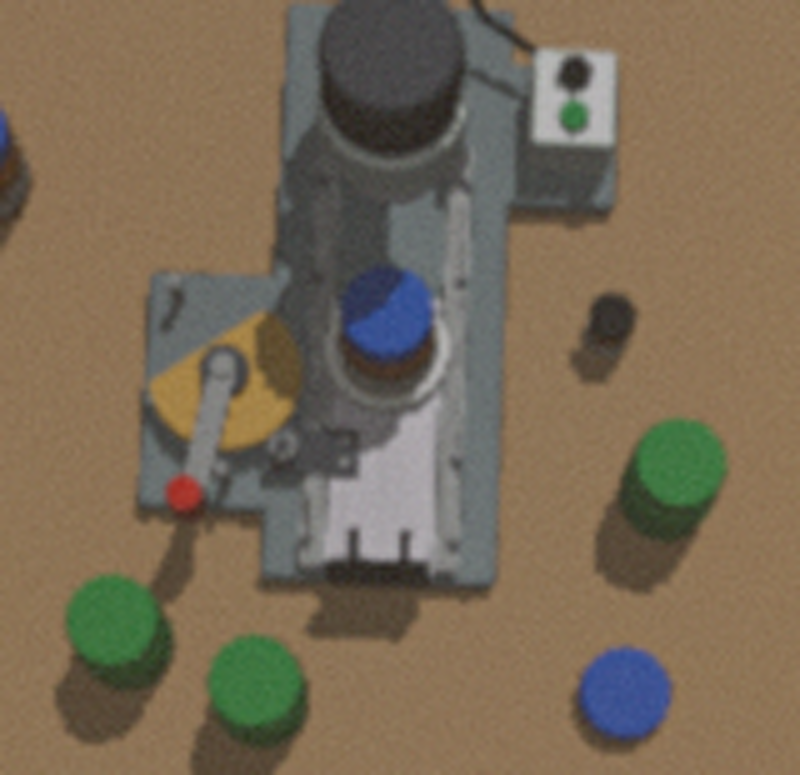

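View pics/side0c.png

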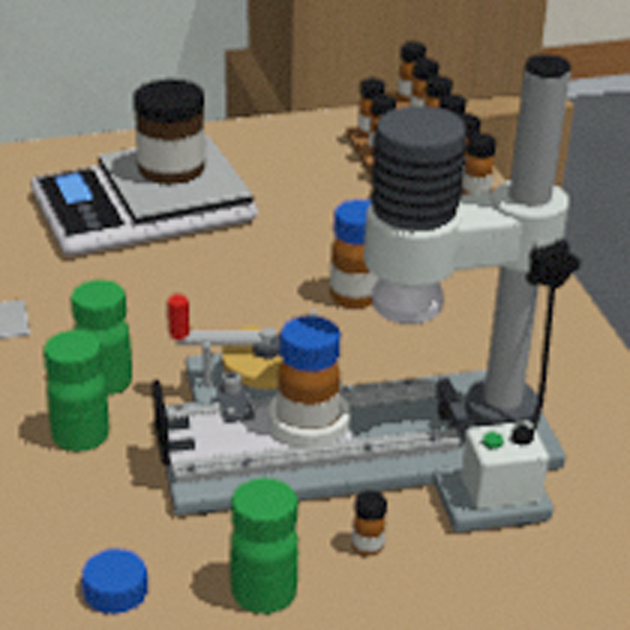

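```bash
python3 - <<'E'
from h import *
t=load('top0')
f=lambda c,z: onplane(t,np.array(230+(c[0]+.5)/5-.5),np.array(140+(c[1]+.5)/5-.5),z)
for n,c,z in [('NL',(263,582),22),('NR',(495,585),22),('FL',(290,8),22),('FR',(512,10),22),('hub',(224,368),80),('knob',(185,494),114),('cap',(388,311),140),('plateTopL',(327,568),85),('plateTopR',(430,568),85),('camplateNL',(140,505),22),('railL near',(310,560),37),('railR near',(450,560),37),('railR far',(458,180),37),('railL far',(330,180),37)]:
    print(n,f(c,z).round(1))
# knob from depth & side ray
s=load('side0')
print('side knob top', onplane(s,np.array(299.),np.array(208.),114))
a,ra=t['origin'],ray(t,266.3,238.6); b,rb=s['origin'],ray(s,299.,214.9)
print('knob side mid z93', onplane(s,np.array(299.),np.array(214.9),93))
# dark plate pts from cloud top: near plate
P=cloud(t)
q=P[250:258,292:322]; m=(q[...,2]>60)&(q[...,2]<100); print(np.nanmean(q[m],0),m.sum(),q[m][:,1].min(),q[m][:,1].max(),np.percentile(q[m][:,0],[5,50,95]))
P=cloud(s); q=P[230:270,285:300]; m=(q[...,2]>40)&(q[...,0]>430); print(q[m][:,0:3].round(0)[::6])
E
```

```text
NL [453.4 134.5  22. ]
NR [452.7  -2.3  22. ]
FL [810.7 124.1  22. ]
FR [810.6 -12.3  22. ]
hub [568.8 156.2  80. ]
knob [487.8 174.2 114. ]
cap [587.4  61.5 140. ]
plateTopL [451.4  95.1  85. ]
plateTopR [451.8  36.7  85. ]
camplateNL [499.1 208.2  22. ]
railL near [464.2 106.5  37. ]
railR near [464.8  24.6  37. ]
railR far [696.7  20.8  37. ]
railL far [696.   97.7  37. ]
side knob top [488.24422805 181.43232599 114.        ]
knob side mid z93 [486.87063914 177.92769131  93.        ]
[451.62877442  66.95845229  79.49350165] 82 38.34980649873282 95.30714303102113 [448.44818714 450.96501356 455.73960909]
[[450.  91.  87.]
 [449.  84.  86.]
 [454.  81.  85.]
 [452.  68.  88.]
 [451.  61.  87.]
 [446.  72.  72.]
 [447.  77.  65.]
 [448.  46.  85.]
 [447.  42.  85.]
 [449.  33.  88.]
 [447.  87.  43.]
 [463.  79.  46.]
 [449.  36.  79.]
 [446.  57.  60.]
 [446.  57.  56.]
 [449.  38.  68.]
 [446.  63.  41.]
 [461.  54.  46.]
 [458.  48.  48.]
 [455.  47.  46.]
 [457.  46.  42.]
 [448.  37.  45.]
 [457.  30.  42.]]
```

The base corners measure 358 x 137 mm, centred at (632, 61) with yaw about -1.6°. The hub I measure at (569,156) against (569.6,156.8) predicted. The knob is at about (487.5,175), 84 mm from the pivot at about 167° world, so the cam is close to 0. The plate face is at x≈447, y≈65.5. Everything agrees. I'll now plan the moves with closed fingers as the pusher.

```bash
cat >> h.py <<'E'
PIV=np.array([569.3,156.6]); R0=85.
def knob(th): th=np.radians(th); return PIV+R0*np.array([np.cos(th),np.sin(th)])
def tang(th): th=np.radians(th); return np.array([np.sin(th),-np.cos(th)]) # clockwise
def plan(wps,cur=None):
    """wps: list of (x,y,tcpz,yawdeg)"""
    o=arm.get_obs()
    if cur is None: p=np.array(o['ee_pos']);R=Rn.from_euler('xyz',o['tcp_rot'])
    else: p=np.array(cur[:3]);R=Rn.from_euler('xyz',[np.pi,0,np.radians(cur[3])])
    print('from',p.round(1),R.as_euler('xyz',degrees=True).round(2))
    for w in wps:
        d=R.inv().apply(np.array(w[:3])-p); T=(R.inv()*Rn.from_euler('xyz',[np.pi,0,np.radians(w[3])])).as_rotvec(degrees=True)
        print(', '.join(f'{v:.1f}' for v in [*d,*T]))
E
python3 - <<'E'
from h import *
k=knob(168)-50*tang(168); print(k)
plan([(*k,405,168),(*k,262,168)],cur=(247.3,574,404.65,156.69))
E
```

```text
[475.7618694  125.36511368]
from [247.3 574.  404.6] [180.     0.   156.69]
-387.3, -321.6, -0.4, 0.0, 0.0, -11.3
-387.3, -321.6, 142.6, 0.0, 0.0, -11.3
```

>>> apply_moves:
  deltas: [-43,-36,0,0,0,-1,-86,-72,0,0,0,-2,-129,-107,0,0,0,-4,-172,-143,0,0,0,-5,-215,-179,0,0,0,-6,-258,-214,0,0,0,-8,-301,-250,0,0,0,-9,-344,-286,0,0,0,-10,-387,-322,0,0,0,-11.3,-387,-322,40,0,0,-11.3,-387,-322,60,0,0,-11.3,-387,-322,60,0,0,-11.3]
  fingers: -1

```text
time_s: 1.65
ee_pos: [474.8, 124.9, 343.4]
tcp_rot: [-3.14, -0.003, 2.932]
wrist_force: [0.2, -0.1, -1.0]
width: 0.3
```

```bash
python3 - <<'E'
from h import *
s=snap('wrist','w1'); print(arm.get_obs()['joint_pos'].round(2))
P=cloud(s); hsv=cv2.cvtColor(s['color'],cv2.COLOR_BGR2HSV); m=cv2.inRange(hsv,(0,150,90),(8,255,255))|cv2.inRange(hsv,(175,150,90),(180,255,255))
n,l,st,c=cv2.connectedComponentsWithStats(m)
for i in range(1,n):
    if st[i,4]>100: q=P[l==i]; print(st[i],c[i],np.nanmedian(q,0),onplane(s,c[i][0],c[i][1],np.array(114.)))
E
```

```text
[-0.54  0.25  0.22  2.   -0.07  0.9   1.07]
[ 387  243   48   54 1755] [410.35897436 269.76011396] [485.25511841 171.68699991 112.51436382] [483.85257002 170.7463796  114.        ]
```

View pics/w1.png

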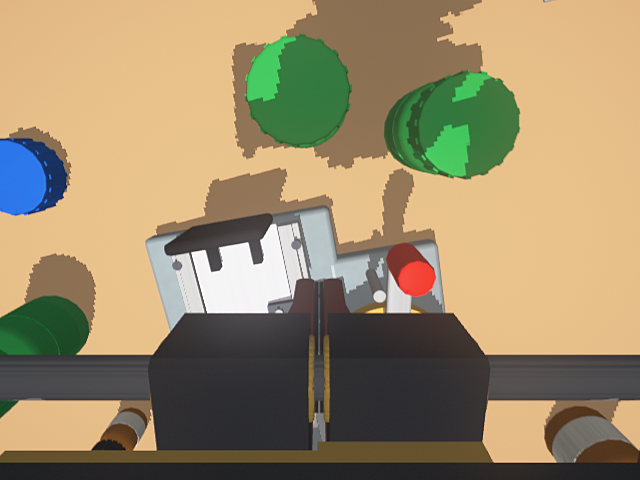

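Knob confirmed at about px (415,278), roughly (485,172); the two green bottles are clear. Following the lever at yaw = lever angle would take joint 7 out of range. I'll use yaw = lever angle + 90° instead, pushing with the fingers' flat sides.

```bash
python3 - <<'E'
from h import *
print(onplane(load('w1'),np.array(415.5),np.array(278.),np.array(114.)))
k=knob(168)-45*tang(168); print(k)
plan([(*k,343,258),(*k,262,258)])
E
```

```text
[488.85996114 172.66430356 114.        ]
[476.80142785 130.25585169]
from [475.2 125.1 344.5] [-1.7995e+02 -6.0000e-02  1.6800e+02]
-0.5, 5.3, 1.5, 0.0, -0.1, -90.0
-0.6, 5.4, 82.5, 0.0, -0.1, -90.0
```

>>> apply_moves:
  deltas: [0,0,0,0,0,-10,0,0,0,0,0,-20,0,0,0,0,0,-30,0,0,0,0,0,-40,0,0,0,0,0,-50,0,0,0,0,0,-60,0,0,0,0,0,-70,0,0,0,0,0,-80,0,0,0,0,0,-90,0,0,30,0,0,-90,0,0,60,0,0,-90,0,0,81,0,0,-90]

```text
time_s: 3.2
ee_pos: [475.6, 125.4, 263.8]
tcp_rot: [-3.14, 0.0, -1.78]
wrist_force: [1.0, -0.1, -0.1]
width: 0.0
```

```bash
cat >> h.py <<'E'
def arc(ths,off,z=262,dyaw=90,cur=None):
    plan([(*(knob(t)+off*tang(t)),z,t+dyaw) for t in ths],cur)
E
python3 - <<'E'
from h import *
print(arm.get_obs()['joint_pos'].round(2))
arc([168,163,158,153,148,143,138,133,128,123,118,113],-20.5)
E
```

```text
[-0.32  0.37 -0.04  2.05  0.02  0.72  2.55]
from [475.6 125.4 263.8] [-1.7993e+02  3.0000e-02 -1.0199e+02]
-29.5, -0.1, 1.8, -0.1, 0.0, 0.0
-36.9, 1.3, 1.8, -0.1, 0.0, 5.0
-44.5, 2.1, 1.8, -0.1, 0.0, 10.0
-52.2, 2.3, 1.8, -0.1, 0.0, 15.0
-59.8, 1.7, 1.8, -0.1, 0.0, 20.0
-67.3, 0.6, 1.8, -0.1, 0.0, 25.0
-74.7, -1.3, 1.8, -0.1, 0.0, 30.0
-81.9, -3.8, 1.9, -0.1, 0.0, 35.0
-88.9, -6.9, 1.9, -0.1, 0.0, 40.0
-95.6, -10.5, 1.9, -0.1, 0.1, 45.0
-101.9, -14.8, 1.9, -0.1, 0.1, 50.0
-107.8, -19.6, 1.9, -0.0, 0.1, 55.0
```

>>> apply_moves:
  deltas: [-15,0,2,0,0,0,-29.5,0,2,0,0,0,-37,1.3,2,0,0,5,-44.5,2,2,0,0,10,-52,2.3,2,0,0,15,-60,1.7,2,0,0,20,-67.5,0.6,2,0,0,25,-74.7,-1.3,2,0,0,30,-82,-3.8,2,0,0,35,-89,-7,2,0,0,40,-95.6,-10.5,2,0,0,45,-102,-15,2,0,0,50]

```text
time_s: 4.7
ee_pos: [511.5, 223.4, 263.1]
tcp_rot: [3.141, 0.001, -2.655]
wrist_force: [-1.1, -1.1, 1.3]
width: 0.8
```

```bash
python3 - <<'E'
from h import *
s=snap('top','t2'); crop(s,230,390,140,260,5,'t2c'); print(arm.get_obs()['wrist_force'],arm.get_obs()['joint_pos'].round(2))
arc([118,113,108,103,98,93,88,83,78,73,68,63],-20.5)
E
```

```text
[ 0.71177013 -0.27528711  0.22717415] [-0.62  0.46  0.16  1.91 -0.1   0.78  1.65]
from [512.  224.2 263.1] [ 1.7996e+02  1.4000e-01 -1.5230e+02]
1.7, -1.6, 1.1, 0.0, 0.1, -0.3
-5.8, -0.1, 1.1, 0.0, 0.1, 4.7
-13.4, 0.8, 1.1, 0.1, 0.1, 9.7
-21.0, 0.9, 1.1, 0.1, 0.1, 14.7
-28.6, 0.5, 1.2, 0.1, 0.1, 19.7
-36.2, -0.7, 1.2, 0.1, 0.1, 24.7
-43.6, -2.5, 1.2, 0.1, 0.1, 29.7
-50.8, -4.9, 1.2, 0.1, 0.1, 34.7
-57.8, -8.0, 1.2, 0.1, 0.1, 39.7
-64.5, -11.6, 1.2, 0.1, 0.1, 44.7
-70.8, -15.9, 1.2, 0.1, 0.1, 49.7
-76.8, -20.6, 1.3, 0.1, 0.1, 54.7
```

View pics/t2c.png

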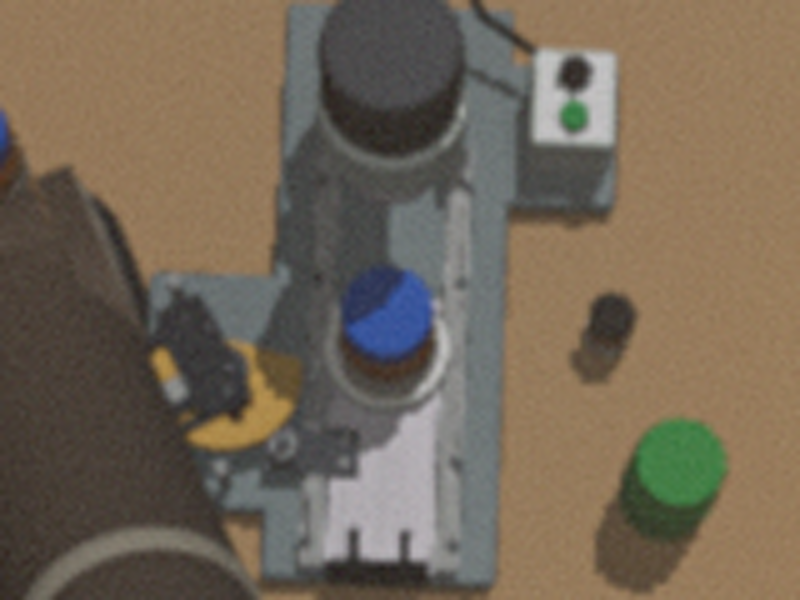

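The lever has turned with the tool (bar near crop (175,385)). I'll check arm clearance in the side view before going on.

```bash
python3 - <<'E'
from h import *
s=snap('side','s2'); 
E
```

```text
(no output)
```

View pics/s2.png

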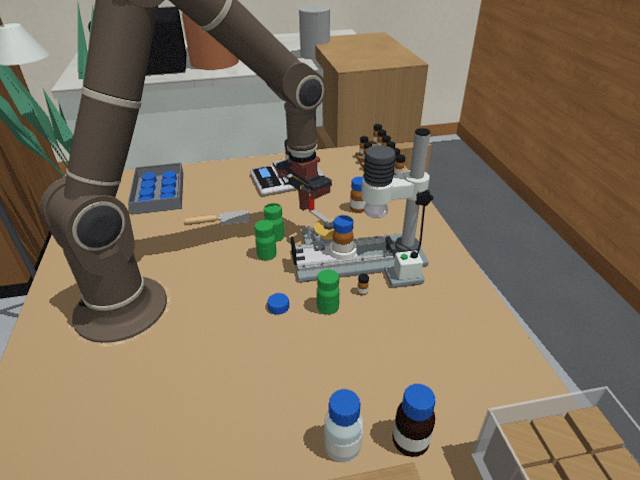

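The side view shows the knob at (311,203) being pushed, with the arm high and clear of everything. I'll go on.

>>> apply_moves:
  deltas: [-6,0,1,0,0,5,-13.4,0.8,1,0,0,10,-21,1,1,0,0,15,-28.6,0.5,1,0,0,20,-36.2,-0.7,1,0,0,25,-43.6,-2.5,1,0,0,30,-50.8,-5,1,0,0,35,-57.8,-8,1,0,0,40,-64.5,-11.6,1,0,0,45,-71,-16,1,0,0,50,-77,-20.6,1,0,0,55]

```text
time_s: 6.18
ee_pos: [588.7, 241.8, 261.5]
tcp_rot: [3.139, -0.001, 2.672]
wrist_force: [-1.7, 2.4, -1.0]
width: -0.1
```

```bash
python3 - <<'E'
from h import *
print(arm.get_obs()['wrist_force'],arm.get_obs()['joint_pos'].round(2))
arc([63,59,55,52,49,46,44,42.4,41],-20.5)
s=snap('top','t3'); crop(s,230,390,140,260,5,'t3c'); 
E
```

```text
[-1.65376189  2.43821642 -1.04201061] [-0.74  0.6   0.4   1.72 -0.29  0.88  0.88]
from [588.7 241.8 261.5] [ 1.7987e+02 -5.0000e-02  1.5308e+02]
-0.9, 0.2, -0.5, 0.1, -0.0, 0.1
-6.9, 1.5, -0.5, 0.1, -0.1, 4.1
-12.9, 2.2, -0.5, 0.1, -0.1, 8.1
-17.5, 2.6, -0.5, 0.1, -0.1, 11.1
-22.1, 2.6, -0.5, 0.1, -0.1, 14.1
-26.7, 2.5, -0.5, 0.1, -0.1, 17.1
-29.7, 2.2, -0.5, 0.1, -0.1, 19.1
-32.1, 2.0, -0.5, 0.1, -0.1, 20.7
-34.2, 1.7, -0.5, 0.1, -0.1, 22.1
```

View pics/t3c.png

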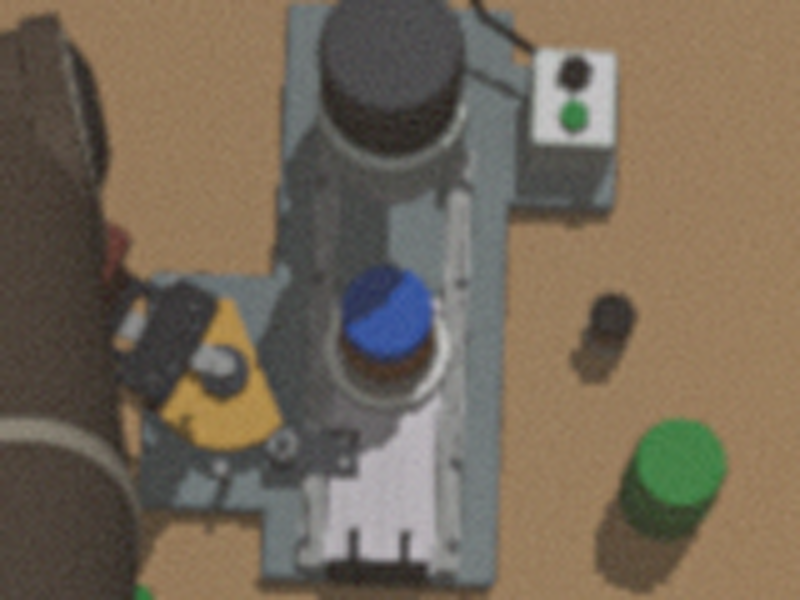

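The cam's flat is turning toward the carriage and forces are about 3 N. Next I approach the far stop slowly.

>>> apply_moves:
  deltas: [-5,1,0,0,0,3,-10,2,0,0,0,6,-15,2.3,0,0,0,9,-19,2.6,0,0,0,12,-22,2.6,0,0,0,14,-25,2.6,0,0,0,16,-26.7,2.5,0,0,0,17]

```text
time_s: 7.1
ee_pos: [613.9, 230.0, 260.9]
tcp_rot: [3.141, -0.0, 2.373]
wrist_force: [-1.3, 0.2, 1.0]
width: 0.6
```

```bash
python3 - <<'E'
from h import *
o=arm.get_obs();print(o['wrist_force'],o['ee_pos'])
arc([46,44,42.4,41,40,39],-20.5)
E
```

```text
[-1.26585248  0.24301098  0.97913096] [613.89215729 229.97439547 260.85979895]
from [613.9 230.  260.9] [179.98  -0.   135.98]
1.6, 1.2, -1.1, 0.0, -0.0, -0.0
-1.4, 1.9, -1.1, 0.0, -0.0, 2.0
-3.8, 2.4, -1.1, 0.0, -0.0, 3.6
-5.9, 2.7, -1.1, 0.0, -0.0, 5.0
-7.4, 2.9, -1.1, 0.0, -0.0, 6.0
-8.9, 3.1, -1.1, 0.0, -0.0, 7.0
```

>>> apply_moves:
  deltas: [-1.5,0.5,0,0,0,1,-3,0.7,0,0,0,2,-4,1,0,0,0,3,-5,1,0,0,0,3.6,-5,1,0,0,0,3.6]

```text
time_s: 7.72
ee_pos: [618.1, 226.9, 260.6]
tcp_rot: [-3.141, 0.0, 2.31]
wrist_force: [0.2, 0.9, 0.9]
width: 0.6
```

>>> apply_moves:
  deltas: [-0.8,0,0,0,0,0,-1.6,0,0,0,0,0,-2.4,0,0,0,0,0,-2.4,0,0,0,0,0]

```text
time_s: 8.22
ee_pos: [619.2, 226.0, 260.6]
tcp_rot: [-3.141, -0.002, 2.311]
wrist_force: [-3.4, 4.2, 2.3]
width: 0.3
```

```bash
python3 - <<'E'
from h import *
o=arm.get_obs();print(o['wrist_force'],o['ee_pos'], o['ft_torque'])
s=snap('top','t4'); crop(s,230,390,140,260,5,'t4c'); s=snap('wrist','w4')
E
```

```text
[-3.38947414  4.16769148  2.32002613] [619.170953   226.02803207 260.55259849] [0.79147986 0.59158411 0.00306688]
```

View pics/t4c.png

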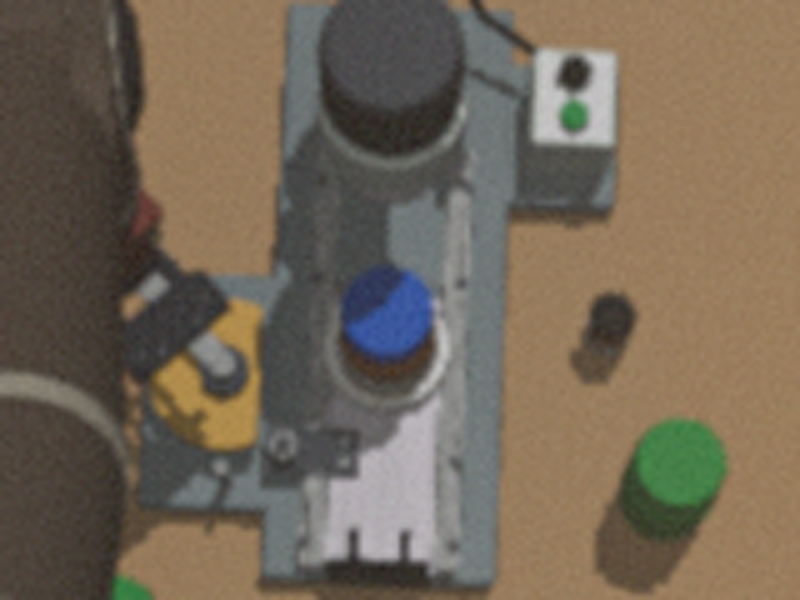

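View pics/w4.png

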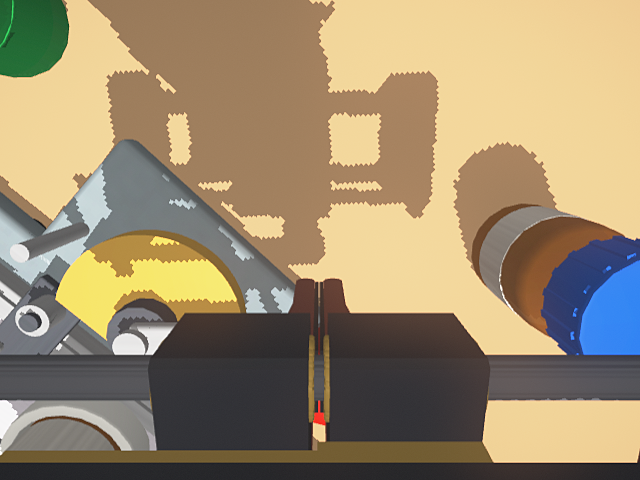

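>>> apply_moves:
  deltas: [-1,0,0,0,0,0,-2,0,0,0,0,0,-2,0,0,0,0,0]

```text
time_s: 8.7
ee_pos: [619.7, 225.7, 260.6]
tcp_rot: [-3.14, -0.004, 2.313]
wrist_force: [-7.5, 6.5, 4.6]
width: 0.5
```

The tool moved 0.6 of the 2 mm commanded and the force rose from 5.4 to 10 N, so the lever is at the stop. In the picture the flat is parallel to the carriage. Backing off, then moving behind the hand plate.

```bash
python3 - <<'E'
from h import *
p=[620.5,224.9]; t=tang(42.4)
plan([(*(np.array(p)-40*t),260.6,132.4),(*(np.array(p)-40*t),342,132.4),(410,66.5,342,178.4),(410,66.5,232,178.4)],cur=(*p,260.6,132.4))
E
```

```text
from [620.5 224.9 260.6] [180.    0.  132.4]
40.0, 0.0, 0.0, 0.0, 0.0, 0.0
40.0, 0.0, -81.4, 0.0, 0.0, 0.0
25.0, -262.3, -81.4, 0.0, 0.0, -46.0
25.0, -262.3, 28.6, 0.0, 0.0, -46.0
```

>>> apply_moves:
  deltas: [20,0,0,0,0,0,40,0,0,0,0,0,40,0,-40,0,0,0,40,0,-81,0,0,0,38,-45,-81,0,0,-8,36,-90,-81,0,0,-16,33,-135,-81,0,0,-24,30,-180,-81,0,0,-32,27,-225,-81,0,0,-40,25,-262.3,-81,0,0,-46,25,-262.3,-81,0,0,-46]

```text
time_s: 10.07
ee_pos: [408.6, 64.1, 341.7]
tcp_rot: [3.141, -0.0, 3.112]
wrist_force: [1.2, 1.6, 0.0]
width: 0.6
```

```bash
python3 - <<'E'
from h import *
o=arm.get_obs();print(o['wrist_force'],o['ee_pos'],o['tcp_rot'],o['joint_pos'].round(2))
s=snap('top','t5'); crop(s,230,390,140,295,5,'t5c'); s=snap('wrist','w5'); s=snap('side','s5'); crop(s,240,450,110,320,3,'s5c')
E
```

```text
[1.20946437 1.62361983 0.01654618] [408.56297281  64.08436155 341.70635304] [ 3.14079147e+00 -4.83894321e-04  3.11244074e+00] [-0.69  0.12  0.46  2.18 -0.07  0.86  1.35]
```

View pics/t5c.png

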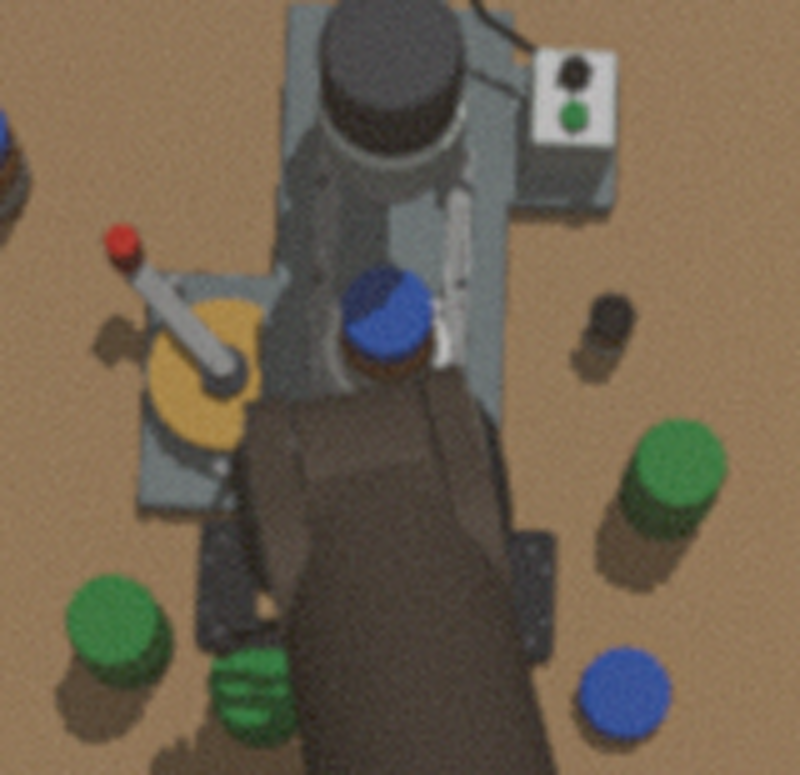

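View pics/s5c.png

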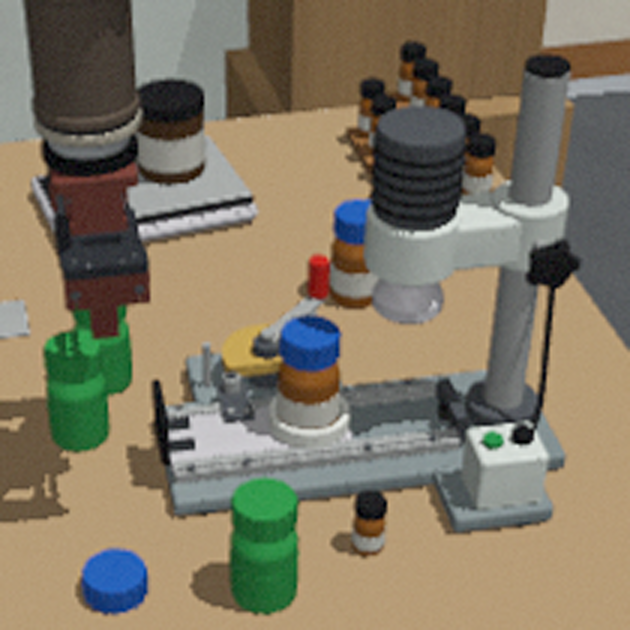

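View pics/w5.png

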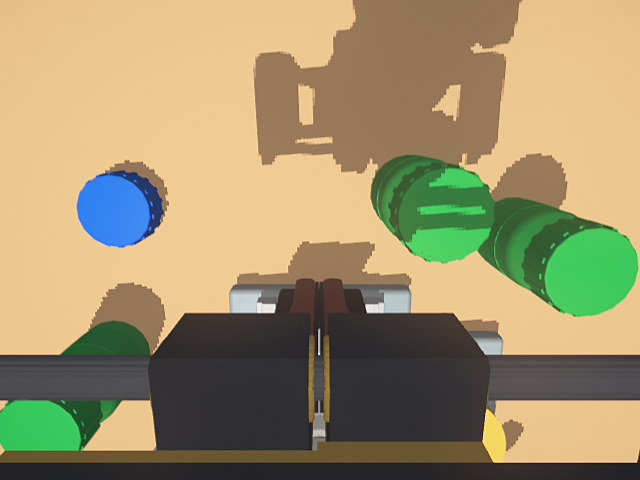

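The lever points forward-left with the knob at crop (123,240), and the cam's flat is parallel to the carriage with a visible gap. So the cam is low. The bottle still stands. Now I descend behind the plate.

```bash
python3 - <<'E'
from h import *
t=load('t5'); k=onplane(t,np.array(230+(123.5)/5-.5),np.array(140+240.5/5-.5),114)[:2]; print(k,np.hypot(*(k-PIV)),np.degrees(np.arctan2(*(k-PIV)[::-1])))
E
```

```text
[634.8910812  212.84226181] 86.40244178018295 40.612036498513014
```

>>> apply_moves:
  deltas: [0,1,30,0,0,0,0,3,60,0,0,0,0,3,90,0,0,0,0,3,105,0,0,0,-8,3,105,0,0,0,-14,3,105,0,0,0,-18,3,105,0,0,0,-20,3,105,0,0,0]

```text
time_s: 11.22
ee_pos: [431.1, 68.0, 237.2]
tcp_rot: [3.141, 0.001, 3.113]
wrist_force: [0.2, 0.3, -0.3]
width: 0.6
```

>>> apply_moves:
  deltas: [-2,0,0,0,0,0,-5,0,0,0,0,0,-8,0,0,0,0,0,-11,0,0,0,0,0,-15,0,0,0,0,0,-19,0,0,0,0,0,-23,0,0,0,0,0,-27,0,0,0,0,0,-31,0,0,0,0,0,-35,0,0,0,0,0,-39,0,0,0,0,0,-43,0,0,0,0,0]

```text
time_s: 12.72
ee_pos: [473.7, 66.6, 236.5]
tcp_rot: [-3.141, -0.0, 3.113]
wrist_force: [-4.3, 0.8, -1.5]
width: 0.6
```

```bash
python3 - <<'E'
from h import *
o=arm.get_obs();print(o['wrist_force'],o['ee_pos'])
s=snap('side','s6'); crop(s,240,450,110,320,3,'s6c')
E
```

```text
[-4.3351839   0.79334511 -1.48286179] [473.67730604  66.57770168 236.48722528]
```

View pics/s6c.png

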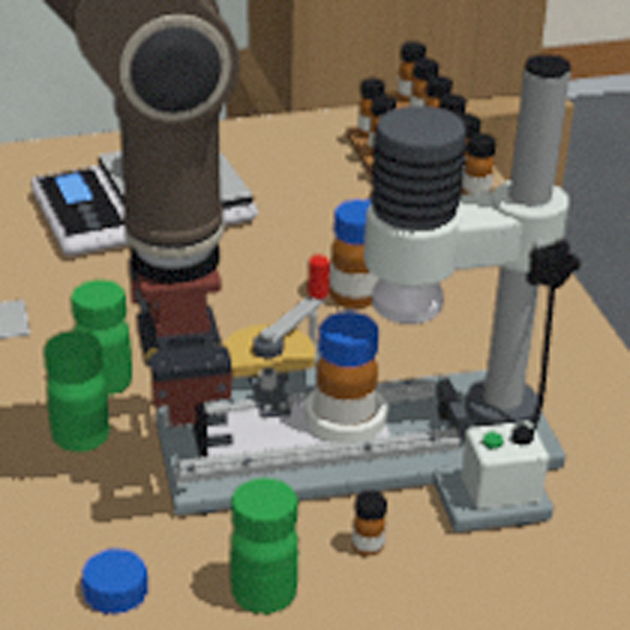

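The carriage moves freely at about 4 N, with the bottle upright and riding along. Continuing.

>>> apply_moves:
  deltas: [-4,0,0,0,0,0,-8,0,0,0,0,0,-12,0,0,0,0,0,-16,0,0,0,0,0,-20,0,0,0,0,0,-24,0,0,0,0,0,-28,0,0,0,0,0,-32,0,0,0,0,0,-36,0,0,0,0,0,-39,0,0,0,0,0,-41,0,0,0,0,0,-42,0,0,0,0,0]

```text
time_s: 14.28
ee_pos: [515.7, 65.4, 236.7]
tcp_rot: [-3.142, 0.0, 3.113]
wrist_force: [-3.5, -3.5, -0.1]
width: 0.3
```

>>> apply_moves:
  deltas: [-1,0,0,0,0,0,-2,0,0,0,0,0,-3,0,0,0,0,0,-3,0,0,0,0,0]

```text
time_s: 14.78
ee_pos: [518.6, 65.4, 236.7]
tcp_rot: [3.142, 0.0, 3.114]
wrist_force: [-4.4, -3.4, -1.4]
width: 0.5
```

>>> apply_moves:
  deltas: [-1,0,0,0,0,0,-2,0,0,0,0,0,-3,0,0,0,0,0,-4,0,0,0,0,0,-4,0,0,0,0,0]

```text
time_s: 15.4
ee_pos: [522.7, 65.3, 236.7]
tcp_rot: [3.142, 0.001, 3.114]
wrist_force: [-3.0, -3.2, -1.2]
width: 0.3
```

>>> apply_moves:
  deltas: [-1,0,0,0,0,0,-2,0,0,0,0,0,-3,0,0,0,0,0,-3,0,0,0,0,0]

```text
time_s: 15.9
ee_pos: [524.3, 65.2, 236.7]
tcp_rot: [3.141, -0.004, 3.114]
wrist_force: [-10.6, -2.7, 7.7]
width: 0.5
```

>>> apply_moves:
  deltas: [-1,0,0,0,0,0,-1.5,0,0,0,0,0,-1.5,0,0,0,0,0]

```text
time_s: 16.27
ee_pos: [524.8, 65.2, 236.6]
tcp_rot: [3.141, -0.007, 3.114]
wrist_force: [-15.7, -2.1, 14.4]
width: 0.5
```

```bash
python3 - <<'E'
from h import *
s=snap('side','s7'); crop(s,240,450,110,320,3,'s7c')
s=snap('top','t7'); crop(s,230,390,140,295,5,'t7c')
E
```

```text
(no output)
```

View pics/s7c.png

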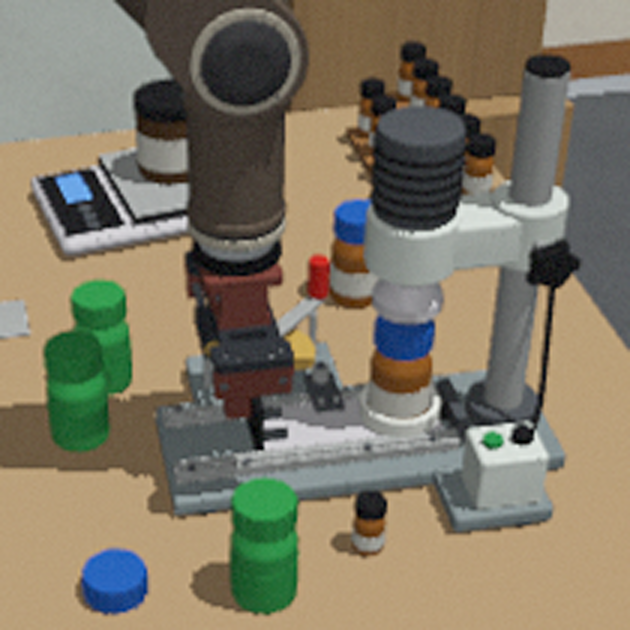

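View pics/t7c.png

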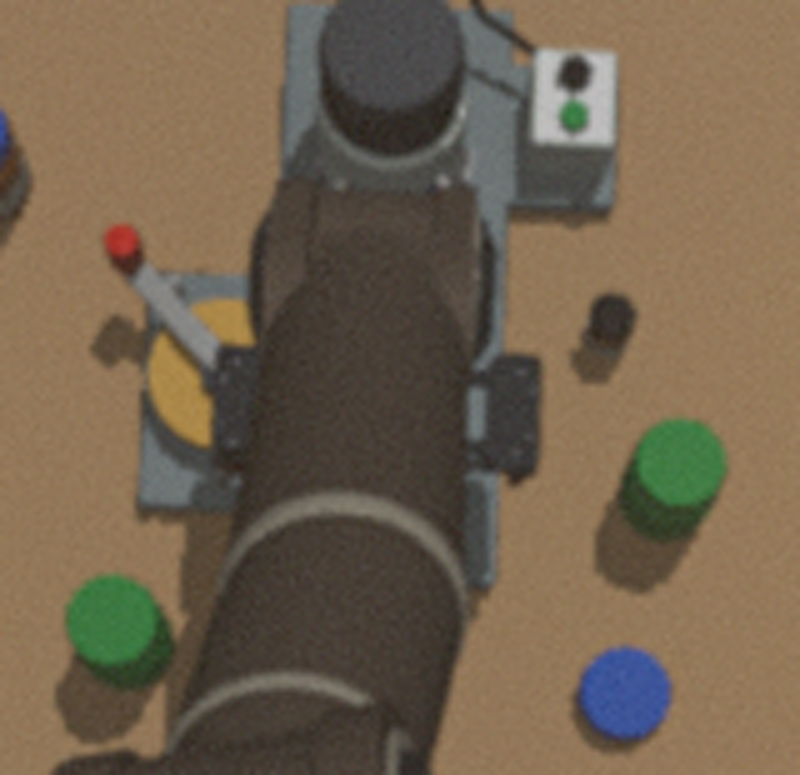

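The carriage has reached the rear stop: about 86 mm of travel, and the force rose to 15.7 N with no further motion. The bottle is upright under the head. Now I back off and go round to the knob's other side.

```bash
python3 - <<'E'
from h import *
plan([(500,66,236.7,178.4),(470,67,236.7,178.4),(470,67,342,178.4),(560,230,342,128),(*(knob(42)+34*tang(42)),342,122)],cur=(527,65.1,236.7,178.4)); print(knob(42)+34*tang(42))
E
```

```text
from [527.   65.1 236.7] [180.    0.  178.4]
27.0, 0.1, 0.0, 0.0, 0.0, 0.0
57.0, 0.3, 0.0, 0.0, 0.0, 0.0
57.0, 0.3, -105.3, 0.0, 0.0, 0.0
-28.4, 165.8, -105.3, 0.0, -0.0, 50.4
-124.7, 126.6, -105.3, -0.0, -0.0, 56.4
[655.21775078 188.20917747]
```

>>> apply_moves:
  deltas: [6,0,0,0,0,0,27,0,0,0,0,0,57,0,0,0,0,0,57,0,-50,0,0,0,57,0,-105,0,0,0,40,35,-105,0,0,10,22,68,-105,0,0,20,5,101,-105,0,0,30,-12,134,-105,0,0,40,-28,166,-105,0,0,50,-28,166,-105,0,0,56,-28,166,-105,0,0,56]

```text
time_s: 17.88
ee_pos: [560.1, 231.5, 341.8]
tcp_rot: [3.139, 0.001, 2.138]
wrist_force: [-0.3, -0.5, -0.5]
width: 0.6
```

```bash
python3 - <<'E'
from h import *
o=arm.get_obs();print(o['wrist_force'],o['ee_pos'],o['joint_pos'].round(2))
s=snap('side','s8'); crop(s,240,450,110,320,3,'s8c')
s=snap('top','t8'); crop(s,230,390,140,295,5,'t8c')
plan([(*(knob(42)+34*tang(42)),342,122),(*(knob(42)+34*tang(42)),262,122)])
E
```

```text
[-0.33387725 -0.47358082 -0.50576663] [560.10138066 231.51994082 341.82794112] [-0.91  0.49  0.61  1.75 -0.33  1.01  0.39]
from [559.9 230.5 342. ] [1.7992e+02 1.0000e-02 1.2254e+02]
-86.9, 57.7, 0.1, 0.1, 0.0, 0.5
-86.9, 57.5, 80.1, 0.1, 0.0, 0.5
```

View pics/s8c.png

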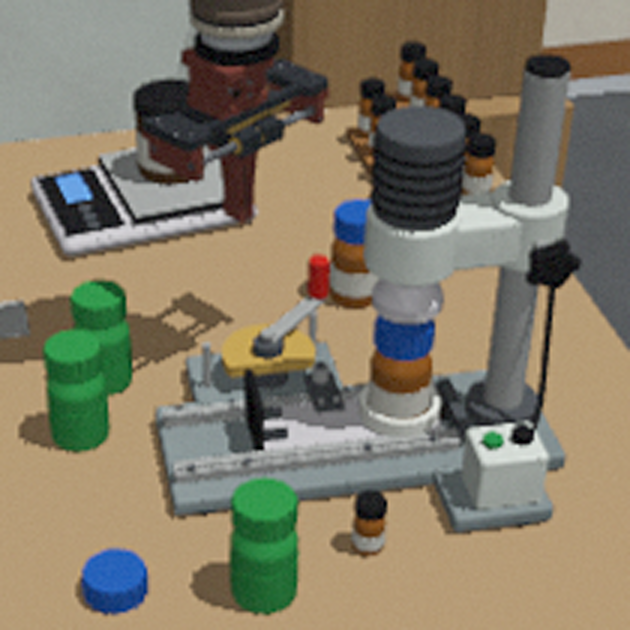

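View pics/t8c.png

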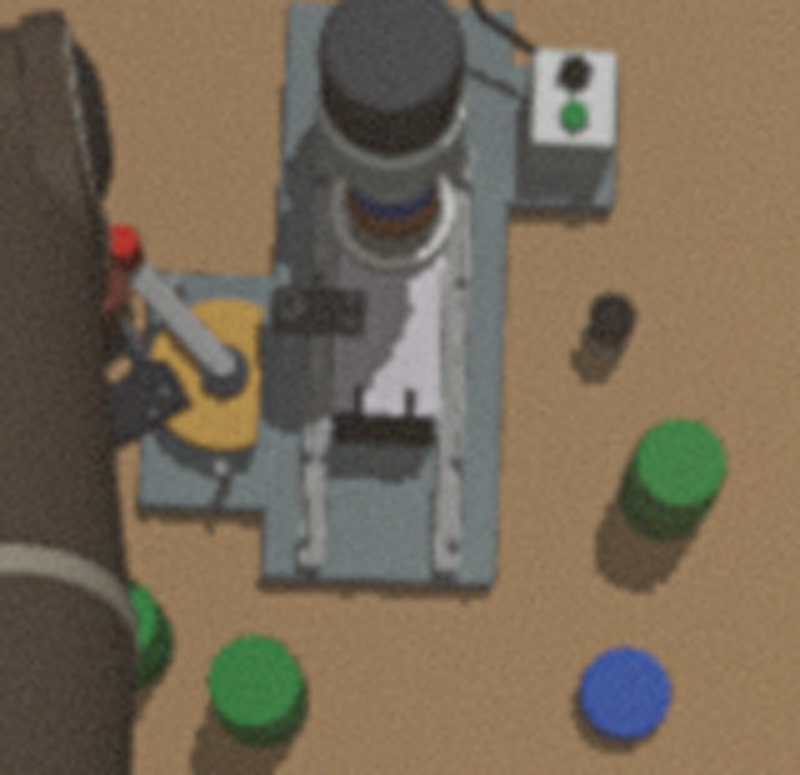

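The carriage sits home (plate now at crop (383,425)), the bottle is under the head and the lever is untouched at (123,242). Next, the far side of the knob.

>>> apply_moves:
  deltas: [-29,19,0,0,0,0,-58,38,0,0,0,0,-87,57.5,0,0,0,0,-87,57.5,0,0,0,0,-87,57.5,30,0,0,0,-87,57.5,60,0,0,0,-87,57.5,79,0,0,0,-87,57.5,79,0,0,0]

```text
time_s: 18.98
ee_pos: [654.1, 187.9, 261.6]
tcp_rot: [-3.14, -0.001, 2.137]
wrist_force: [0.7, -0.1, 0.5]
width: 0.5
```

```bash
python3 - <<'E'
from h import *
o=arm.get_obs();print(o['wrist_force'],o['ee_pos'],o['joint_pos'].round(2))
s=snap('side','s9'); crop(s,240,450,110,320,3,'s9c')
s=snap('wrist','w9')
th=[42,46,50,54,58,63,68,73,78,83,88,93]
dy=[80,84,88]+[90]*9
plan([(*(knob(t)+20.5*tang(t)),262,t+d) for t,d in zip(th,dy)])
E
```

```text
[ 0.69832319 -0.10136161  0.49450278] [654.08326564 187.94001601 261.56561874] [-0.71  0.7   0.55  1.61 -0.43  0.96  0.55]
from [655.1 187.8 263.6] [1.7994e+02 2.0000e-02 1.2241e+02]
13.6, -1.9, 1.6, 0.1, 0.0, 0.4
19.7, -1.7, 1.6, 0.1, 0.0, -7.6
25.8, -1.9, 1.6, 0.1, 0.0, -15.6
31.8, -2.5, 1.6, 0.1, 0.0, -21.6
37.9, -3.6, 1.6, 0.1, 0.0, -25.6
45.2, -5.5, 1.6, 0.1, 0.0, -30.6
52.4, -8.1, 1.6, 0.1, 0.0, -35.6
59.4, -11.2, 1.6, 0.1, 0.0, -40.6
66.0, -15.0, 1.6, 0.1, 0.0, -45.6
72.3, -19.3, 1.6, 0.1, 0.0, -50.6
78.2, -24.2, 1.5, 0.0, 0.0, -55.6
83.6, -29.5, 1.5, 0.0, 0.0, -60.6
```

View pics/s9c.png

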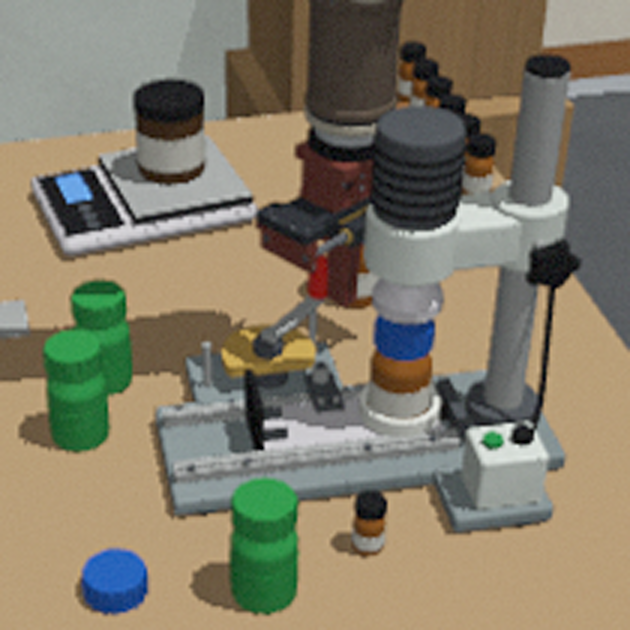

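View pics/w9.png

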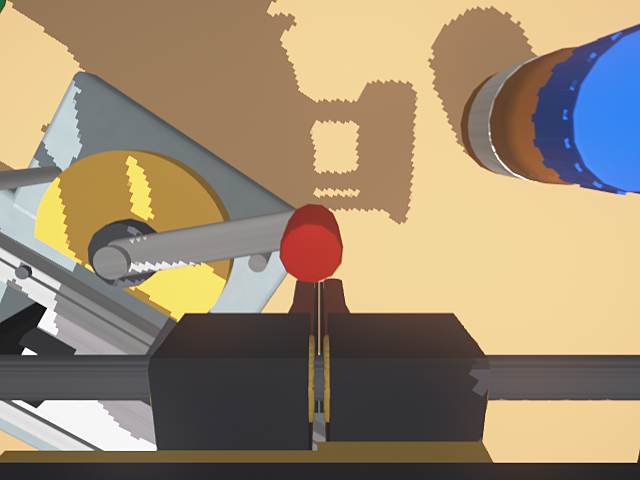

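The knob is dead ahead of the fingers along tool +x (px (311,255)). Pushing counter-clockwise now.

>>> apply_moves:
  deltas: [7,-1,1,0,0,0,13.6,-1.9,1,0,0,0,19.7,-1.7,1,0,0,-7.6,25.8,-2,1,0,0,-15.6,32,-2.5,1,0,0,-21.6,38,-3.6,1,0,0,-25.6,45.2,-5.5,1,0,0,-30.6,52.4,-8,1,0,0,-35.6,59.4,-11.2,1,0,0,-40.6,66,-15,1,0,0,-45.6,72.3,-19.3,1,0,0,-50.6]

```text
time_s: 20.45
ee_pos: [599.7, 238.4, 262.2]
tcp_rot: [-3.141, 0.001, 3.022]
wrist_force: [0.6, -1.5, -0.4]
width: 0.6
```

```bash
python3 - <<'E'
from h import *
o=arm.get_obs();print(o['wrist_force'],o['joint_pos'].round(2))
s=snap('top','t10'); crop(s,230,390,140,260,5,'t10c')
arc([83,88,93,98,103,108,113,118,123,128,133,138,143],20.5)
E
```

```text
[ 0.57223173 -1.47400934 -0.41667394] [-0.68  0.6   0.33  1.7  -0.24  0.88  1.2 ]
from [598.9 238.9 262.2] [1.8000e+02 2.0000e-02 1.7343e+02]
-1.2, -0.3, 0.2, 0.0, 0.0, 0.4
6.3, 1.2, 0.2, 0.0, 0.0, -4.6
13.9, 2.0, 0.2, 0.0, 0.0, -9.6
21.5, 2.2, 0.2, 0.0, 0.0, -14.6
29.1, 1.8, 0.2, -0.0, 0.0, -19.6
36.7, 0.6, 0.1, -0.0, 0.0, -24.6
44.1, -1.1, 0.1, -0.0, 0.0, -29.6
51.3, -3.6, 0.1, -0.0, 0.0, -34.6
58.3, -6.6, 0.1, -0.0, 0.0, -39.6
65.0, -10.3, 0.1, -0.0, 0.0, -44.6
71.4, -14.5, 0.1, -0.0, 0.0, -49.6
77.3, -19.2, 0.1, -0.0, 0.0, -54.6
82.9, -24.5, 0.1, -0.0, 0.0, -59.6
```

View pics/t10c.png

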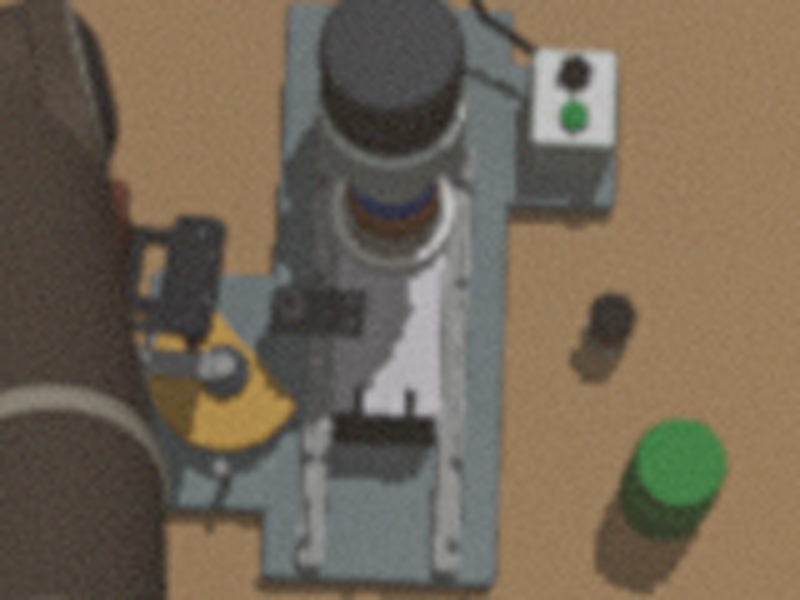

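The lever turns back (bar near 90°, crop (185,363)) and the carriage stays home. Continuing.

>>> apply_moves:
  deltas: [6.3,1.2,0,0,0,-4.6,14,2,0,0,0,-9.6,21.5,2.2,0,0,0,-14.6,29,1.8,0,0,0,-19.6,36.7,0.6,0,0,0,-24.6,44,-1.1,0,0,0,-29.6,51.3,-3.6,0,0,0,-34.6,58.3,-6.6,0,0,0,-39.6,65,-10.3,0,0,0,-44.6,71.4,-14.5,0,0,0,-49.6]

```text
time_s: 21.75
ee_pos: [527.3, 233.0, 262.3]
tcp_rot: [-3.141, 0.002, -2.397]
wrist_force: [1.0, -0.6, -0.3]
width: 0.7
```

```bash
python3 - <<'E'
from h import *
o=arm.get_obs();print(o['wrist_force'],o['joint_pos'].round(2))
arc([133,138,142,146,150,154,157,160,162,164,166,168,170],20.5)
E
```

```text
[ 0.97074445 -0.56010081 -0.33431109] [-0.58  0.49  0.11  1.86 -0.07  0.79  1.88]
from [527.3 233.  262.3] [-1.7996e+02  1.1000e-01 -1.3731e+02]
0.9, 0.4, 0.3, -0.0, 0.1, -0.3
8.4, 1.9, 0.3, -0.0, 0.1, -5.3
14.5, 2.5, 0.3, -0.0, 0.1, -9.3
20.6, 2.8, 0.2, -0.0, 0.1, -13.3
26.7, 2.6, 0.2, -0.1, 0.1, -17.3
32.7, 2.0, 0.2, -0.1, 0.1, -21.3
37.3, 1.2, 0.2, -0.1, 0.1, -24.3
41.7, 0.3, 0.2, -0.1, 0.1, -27.3
44.7, -0.5, 0.2, -0.1, 0.1, -29.3
47.6, -1.4, 0.2, -0.1, 0.1, -31.3
50.5, -2.4, 0.2, -0.1, 0.1, -33.3
53.4, -3.4, 0.2, -0.1, 0.1, -35.3
56.2, -4.6, 0.2, -0.1, 0.1, -37.3
```

>>> apply_moves:
  deltas: [8.4,1.9,0,0,0,-5.3,14.5,2.5,0,0,0,-9.3,20.6,2.8,0,0,0,-13.3,26.7,2.6,0,0,0,-17.3,32.7,2,0,0,0,-21.3,37.3,1.2,0,0,0,-24.3,41.7,0.3,0,0,0,-27.3,44.7,-0.5,0,0,0,-29.3,47.6,-1.4,0,0,0,-31.3,47.6,-1.4,0,0,0,-31.3]

```text
time_s: 23.0
ee_pos: [492.9, 199.4, 261.7]
tcp_rot: [3.141, 0.0, -1.852]
wrist_force: [0.6, -0.4, -0.8]
width: 0.6
```

```bash
python3 - <<'E'
from h import *
o=arm.get_obs();print(o['wrist_force'],o['joint_pos'].round(2))
s=snap('top','t11'); crop(s,230,390,140,260,5,'t11c')
arc([164,166,168,169],20.5)
E
```

```text
[ 0.57500009 -0.35346087 -0.77761042] [-0.45  0.43 -0.03  1.96  0.02  0.75  2.37]
from [493.  199.5 261.7] [ 179.99   -0.   -106.15]
-0.3, -0.2, -0.3, 0.0, -0.0, -0.1
2.6, 0.5, -0.3, 0.0, -0.0, -2.1
5.6, 1.0, -0.3, 0.0, -0.0, -4.1
7.2, 1.3, -0.3, 0.0, -0.0, -5.1
```

View pics/t11c.png

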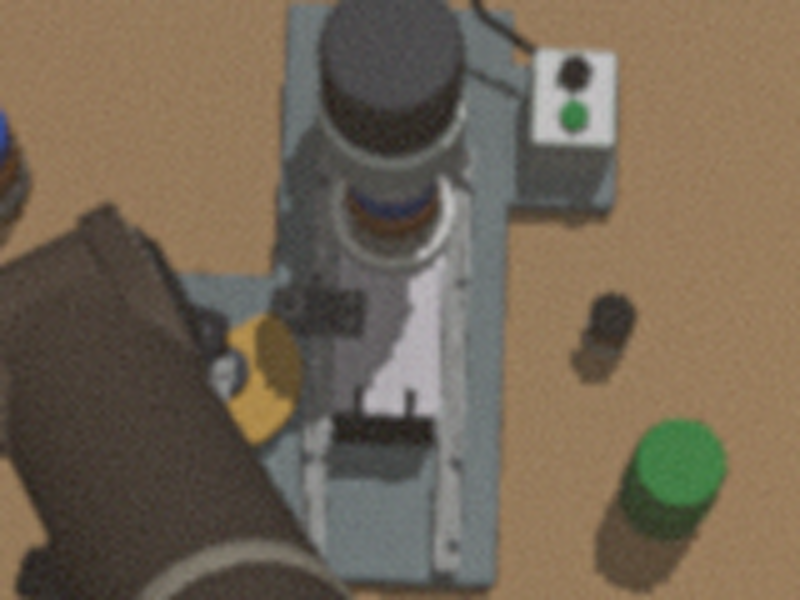

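Nearly at the first stop, with no load rise yet. Creeping on.

>>> apply_moves:
  deltas: [1.3,0.2,0,0,0,-1,2.6,0.5,0,0,0,-2,4,0.7,0,0,0,-3,5.6,1,0,0,0,-4,5.6,1,0,0,0,-4]

```text
time_s: 23.68
ee_pos: [490.5, 194.7, 261.6]
tcp_rot: [3.142, 0.001, -1.782]
wrist_force: [-0.3, 3.4, -0.8]
width: 0.6
```

>>> apply_moves:
  deltas: [1,0,0,0,0,0,2,0,0,0,0,0,2,0,0,0,0,0]

```text
time_s: 24.05
ee_pos: [490.2, 194.2, 261.7]
tcp_rot: [-3.141, 0.003, -1.781]
wrist_force: [1.4, 9.5, -3.9]
width: 0.5
```

>>> apply_moves:
  deltas: [1,0,0,0,0,0,1.5,0,0,0,0,0,1.5,0,0,0,0,0]

```text
time_s: 24.42
ee_pos: [490.1, 193.8, 261.8]
tcp_rot: [-3.14, 0.005, -1.78]
wrist_force: [3.3, 12.2, -5.9]
width: 0.5
```

That is the stop: force rises to 12.6 N with almost no motion. Backing off, rising and moving clear.

>>> apply_moves:
  deltas: [-10,0,0,0,0,0,-45,0,0,0,0,0,-45,0,-50,0,0,0,-45,0,-100,0,0,0,-45,0,-140,0,0,0,-90,20,-140,0,0,0,-135,40,-140,0,0,0,-180,70,-140,0,0,0,-220,100,-140,0,0,0,-260,130,-140,0,0,0,-260,130,-140,0,0,0]

```text
time_s: 25.8
ee_pos: [414.3, 475.8, 400.9]
tcp_rot: [3.14, -0.0, -1.776]
wrist_force: [1.0, -0.7, -0.5]
width: 0.0
```

```bash
python3 - <<'E'
from h import *
o=arm.get_obs();print(o['wrist_force'],o['ee_pos'],o['joint_pos'].round(2))
s=snap('side','s12'); crop(s,240,450,110,320,3,'s12c')
t=snap('top','t12'); crop(t,230,390,140,295,5,'t12c')
for nm,tags in (('top',('top0','t12')),('side',('side0','s12'))):
  for tag in tags:
    s=load(tag); P=cloud(s); hsv=cv2.cvtColor(s['color'],cv2.COLOR_BGR2HSV)
    for cn,lo,hi in (('red',(0,150,90),(8,255,255)),('green',(50,120,40),(75,255,255)),('blue',(108,150,60),(125,255,255))):
        m=cv2.inRange(hsv,lo,hi); n,l,st,c=cv2.connectedComponentsWithStats(m)
        for i in range(1,n):
            if st[i,4]>=20 and 210<c[i][0]<520 and 140<c[i][1]<420:
                print(tag,cn,c[i].round(1),np.nanmedian(P[l==i],0).round(1), st[i,4])
    if tag=='t12':
        m=cv2.inRange(hsv,(0,150,90),(8,255,255)); m[:, :200]=0; v,u=np.nonzero(m); k=onplane(s,u.mean(),v.mean(),np.array(112.))[:2]; print('lever',np.hypot(*(k-PIV)),np.degrees(np.arctan2(*(k-PIV)[::-1])))
E
```

```text
[ 1.0374506  -0.69621311 -0.53156268] [414.27132651 475.80721365 400.88375852] [-0.84  0.43 -0.13  1.58  0.06  1.14  1.96]
top0 red [266.3 238.6] [486.8 175.7 111.7] 32
top0 green [365.1 231.5] [ 513.2 -102.   105. ] 101
top0 green [251.9 263.4] [419.1 214.2 104.5] 145
top0 green [280.1 275.5] [384.1 135.5 104.1] 148
top0 blue [221.7 165.9] [701.7 309.4 104.8] 152
top0 blue [308.6 203.7] [581.3  56.4 139.3] 129
top0 blue [501.7 202.7] [ 588.8 -480.9  141.7] 227
top0 blue [498.8 248.3] [ 459.5 -464.   142.1] 220
top0 blue [354.8 277.5] [392.  -79.7  24.8] 105
t12 red [266.7 238.8] [486.3 173.4 112.2] 36
t12 green [365.  232.1] [ 509.  -100.   104.3] 103
t12 green [251.8 263.7] [417.1 214.4 104.7] 185
t12 green [280.4 275.8] [384.  134.9 104. ] 196
t12 blue [221.8 165.6] [703.3 309.  104.9] 146
t12 blue [501.7 202.6] [ 589.3 -480.3  142.5] 221
t12 blue [498.7 248.3] [ 458.9 -464.   141.5] 226
t12 blue [354.6 276.2] [395.2 -79.4  26.1] 86
lever 84.10017294021816 167.94479422493856
side0 red [299.  214.9] [485.1 167.9  99.9] 84
side0 green [269.1 231.7] [395.8 124.9  72.9] 1154
side0 green [404.  256.3] [719.5 -51.4  83.8] 24
side0 green [327.7 291.6] [ 503.7 -125.2   69.6] 880
side0 blue [356.8 183.5] [688.1 293.3 104.3] 111
side0 blue [342.9 224.1] [582.2  47.1 139.8] 263
side0 blue [277.8 303.6] [385.5 -92.7  26.3] 330
side0 blue [418.2 402.7] [ 581.5 -492.3  142.6] 864
side0 blue [344. 408.] [ 454.5 -478.6  142.8] 832
s12 red [299.1 214.9] [485.5 167.2 100.4] 86
s12 green [269.  231.7] [395.7 124.9  72.9] 1158
s12 green [403.8 256.3] [720.3 -50.2  82.3] 25
s12 green [327.7 291.6] [ 503.8 -125.2   70.1] 878
s12 blue [356.7 183.4] [688.1 295.  104.5] 114
s12 blue [374.1 222.8] [663.2  39.4 135.5] 188
s12 blue [277.8 303.7] [385.5 -92.6  26.1] 324
s12 blue [418.3 402.7] [ 581.6 -492.9  142.5] 866
s12 blue [343.8 408. ] [ 454.3 -478.1  142.9] 823
```

View pics/t12c.png

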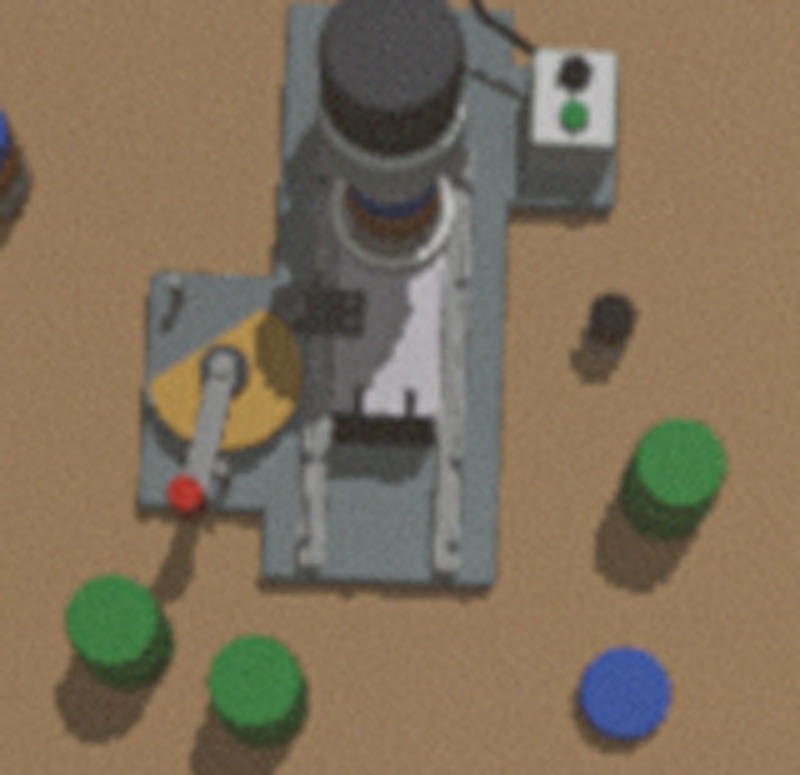

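View pics/s12.png

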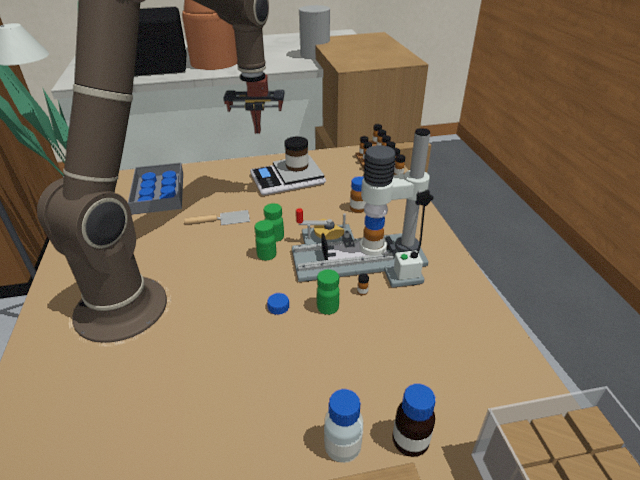

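```bash
python3 - <<'E'
from h import *
for tag in('top0','t12'):
    s=load(tag); P=cloud(s); g=s['color'].max(2); m=(g<60)&(P[...,2]>60)&(P[...,2]<95)&(P[...,0]>430)&(P[...,0]<560)&(P[...,1]>30)&(P[...,1]<100)
    v,u=np.nonzero(m); print(tag,m.sum(),onplane(s,u.mean(),v.mean(),np.array(82.)))
# side-view bottle/nest shift: match crop of nest+bottle label
a,b=load('side0')['color'],load('s12')['color']
T=a[236:262,326:362]; r=cv2.matchTemplate(b,T,cv2.TM_CCOEFF_NORMED); _,mx,_,loc=cv2.minMaxLoc(r); print(mx,loc)
s=load('side0'); p0=onplane(s,np.array(344.),np.array(249.),50.); p1=onplane(s,np.array(344.+loc[0]-326),np.array(249.+loc[1]-236),50.); print(p0,p1,p1-p0)
E
```

```text
top0 63 [450.03470787  67.58502622  82.        ]
t12 65 [534.40324841  65.76028959  82.        ]
0.7886695861816406 (356, 233)
[588.10465233  51.80353835  50.        ] [671.50540699  47.11023587  50.        ] [ 8.34007547e+01 -4.69330248e+00  2.27373675e-13]
```

Plate travel measures 84.4 mm (expected 85), the lever is at 167.9° world (expected about 168.4°), and the neighbours have not moved. Handing in.

```bash
python3 -c "
from h import *
print(arm.get_obs()['wrist_force']); print(arm.job_done())"
```

```text
[ 0.0166957  -0.17770384 -0.08646829]
the job is handed in; nothing more can be done
None
```

The carriage is home under the capping head and the cam lever is back at its first stop. I handed the job in at about 26 s of the 72 s allowed, and no verdict was reported.

With closed fingers I pushed the lever clockwise to its far stop, pushed the carriage home by its hand plate, then pushed the lever back.

| Step | Check |
|---|---|
| Lever to far stop | Resistance rose to about 11 N with almost no motion. In the image the cam's flat was parallel to the carriage. |
| Carriage home | It ran freely at about 4 N and stopped at about 16 N. The top camera gives 84.4 mm of plate travel, against 85 mm expected. |
| Lever back to first stop | Resistance rose to about 13 N with almost no motion. The lever is at 167.9° world, against about 168.4° expected. |
| Bottle and surroundings | The bottle stands upright in its nest under the head and was not touched by the arm. The green bottles, blue-capped bottles and loose cap re-measured within about 4 mm (camera noise); the vial, jar and spatula were only checked by eye. |

**Disagreements:**
- At the far stop the image put the lever at about 40.6°, where I expected 42.4°. That is within camera error.
- A rougher side-view check gave 83.4 mm of carriage travel, from a partly hidden and weak match (0.79).

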